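# Set up the press punches in order on the green rack

## Robot

A 6-joint arm with a two-finger parallel gripper is mounted at the origin on the work surface. World frame = base frame: x ahead of the robot, y to its left, z up, the work surface at z = 0. Lengths are in m, angles in rad, forces in N, time in s.
With the tool pointing down it reaches from about 0.325 to 0.775 m from the base axis. Payload 5.5 kg.
Tool frame: the origin (TCP) lies at the centre of the arm's flange, where the gripper is bolted on; the fingertips stand 182 mm ahead of it and the grasp point (between the pads) lies 163 mm ahead of it (robot.tcp_to_grasp is the distance from the TCP to the grasp point, in m); x points along the fingers, y is the direction in which the jaws open and shut, and the axes are right-handed (so a half turn about x gives the same grasp; the last joint's range is limited). The gripper opens to 88 mm and grips with 3 to 60 N. Pads are 20 mm wide; open, the fingers measure 115 mm over their backs; the gripper's body (75 mm by 178 mm) begins 61 mm behind the grasp point.
Start: joints at [1.084, 0.091, 1.231, -0, 1.82, -0.057], TCP at [0.25, 0.545, 0.405] pointing down, gripper open.
Joint ranges: [-2.87, 2.87], [-0.86, 2.18], [0.17, 2.46], [-1.51, 4.65], [0.06, 2.69], [-2.65, 2.65]. Speed limits (rad/s): [2.57, 2.57, 3.01, 3.14, 3.14, 3.14].

## Interface

Orientations are given as a unit quaternion [w, x, y, z].
In Python, from plant import robot gives the robot as it stands. The module is installed in compiled form; this text tells all that it offers.
- The arm moves only by the tool play_rows, never from a script. Its argument "targets" is a list of rows, each a list of 7 numbers: the opening, from -1 (shut) to 1 (fully open), then the shift along the world's x, y, z in m, then the turn, a rotation vector about the world's x, y, z in rad. A call has exactly 8 rows; each row is the pose to reach, as a shift and turn from the pose commanded when the call began; what a row does not reach only later rows make up. A row lasts 1/12 s, in which the tool goes at most 41.7 mm and 7.16 degrees, less where a joint would pass 70% of its speed; a pose out of reach is approached as far as the arm can. A call with a gripper value outside its range is refused whole. The fingers move at their own pace and stop on an object; "force" is the grip in N (left out, the last holds). Time passes only in rows, so rows that repeat a pose let the fingers close, or fill a call up. It gives the time, the measured TCP pose, the force and the opening at its end, in the units of the state.
- robot.get_state(): the state, without advancing time (a new reading comes with each control period).
- robot.camera(name): name is "scene" or "side" or "wrist"; returns a dict with "pixels" (384x512x3 uint8, red, green, blue), "intrinsics" (3x3 intrinsics, pixels), "world_from_camera" (4x4, takes a point from camera to world coordinates); the wrist camera has in their place "hand_eye" (4x4, takes a point from camera to tool coordinates, whose origin is the TCP and whose axes are the tool frame's). Camera axes: x right, y up, looking along -z (the intrinsics and any distortion apply to the point x, -y, -z); pixel columns grow to the right and rows downward; lengths in m; the calibration is good to about 2 mm. The wrist camera is an equidistant fisheye: a pixel r from the principal point sees the ray r / f radians off the axis. A picture is of the moment at which its call begins: read the wrist's pose just before it. There is no depth.
- robot.finish_job(): hands the job in, once; it reports no verdict.
The state is a dict: "time": time; "joints": joint angles; "joint_vel": joint speeds; "effort": joint torques, N m; "ee_pos": TCP position; "orientation": TCP orientation; "ft_force": force on the tool from outside, world axes, zero at the start; "torque": the same for the moment, N m; "width": opening from 0.0 (shut) to 1.0 (fully open).
Only numpy, scipy, OpenCV 4.12 (cv2) and the standard library are available. Lean on these libraries where they do the work, as an engineer would, in place of code of your own. Each camera call takes 0.05 s, during which the arm holds its last target. There are 200 camera calls.

## Task

Move the four press punches from the wooden storage block to the green rack, one to each hole, so that they stand there in order of thickness: the thickest (black top) in the hole next to the red end stop, then white, then blue, and the thinnest (yellow top) farthest from the red stop. Each must stand upright with its flange flat on the rack, and do not knock over the oil bottle.

Things in the scene. Friction and masses are not known exactly. Their poses are not given: they have to be found in the camera images.
- punch_black: Steel press punch with a black top, 40 mm thick - the thickest of the four. From its origin (centre of the flange's underside, on the axis; z up the axis): a shank 16 mm in diameter reaches 22 mm down, a flange 56 mm in diameter and 8 mm thick, then a round body 40 mm in diameter up to 60 mm above the origin, its uppermost 12 mm black. Round, so its yaw means nothing. 0.2 to 0.6 kg. Loose; starts upright in one of the wooden block's holes.
- punch_white: Steel press punch with a white top, 34 mm thick - the second thickest of the four. From its origin (centre of the flange's underside, on the axis; z up the axis): a shank 16 mm in diameter reaches 22 mm down, a flange 56 mm in diameter and 8 mm thick, then a round body 34 mm in diameter up to 60 mm above the origin, its uppermost 12 mm white. Round, so its yaw means nothing. 0.2 to 0.6 kg. Loose; starts upright in one of the wooden block's holes.
- punch_blue: Steel press punch with a blue top, 28 mm thick - the third thickest of the four. From its origin (centre of the flange's underside, on the axis; z up the axis): a shank 16 mm in diameter reaches 22 mm down, a flange 56 mm in diameter and 8 mm thick, then a round body 28 mm in diameter up to 60 mm above the origin, its uppermost 12 mm blue. Round, so its yaw means nothing. 0.2 to 0.6 kg. Loose; starts upright in one of the wooden block's holes.
- punch_yellow: Steel press punch with a yellow top, 22 mm thick - the thinnest of the four. From its origin (centre of the flange's underside, on the axis; z up the axis): a shank 16 mm in diameter reaches 22 mm down, a flange 56 mm in diameter and 8 mm thick, then a round body 22 mm in diameter up to 60 mm above the origin, its uppermost 12 mm yellow. Round, so its yaw means nothing. 0.2 to 0.6 kg. Loose; starts upright in one of the wooden block's holes.
- store: Pale wooden storage block, 80 (x) by 380 (y) by 48 mm high, fixed. Origin at the centre of its underside, y along its length, z up. It has four round holes along its y axis at y = -112.5, -37.5, 37.5 and 112.5 mm (x = 0), 34 mm in diameter, 26 mm deep, open upwards. The punches start here in any order, flanges on its top. Its yaw is within 0.15 rad; it is nearer the robot than the green rack, or beyond it.
- rack: Green rack, 80 (x) by 380 (y) by 40 mm high, fixed. Origin at the centre of its underside, y along its length, z up. It has four round holes along its y axis at y = -112.5, -37.5, 37.5 and 112.5 mm (x = 0), 34 mm in diameter, 26 mm deep, open upwards. A punch's shank has 9 mm to spare all round; seated, the punch's origin is 40 mm above the rack's. Yaw within 0.15 rad.
- red_stop: Red end stop, a bar 66 (x) by 26 (y) by 20 mm high, fixed on top of the green rack at one end, 170 mm from the middle, 57.5 mm from the nearest hole's centre; a dark grey one of the same shape is at the other end. Which end is red changes. Origin at the centre of its underside.
- oil: Amber oil bottle with a black cap, 56 mm in diameter, 150 mm high, loose, standing on the table to the robot's right. Origin at the centre of its underside, z up.
Not all that is in view belongs to the job. Leave any orange or pink look-alike of the punch_black alone.

How it is judged:
At the end, for the whole second after the job is handed in: In the green rack, counted from the red stop: black, white, blue, yellow punch in holes 1 to 4. Each within 16 mm of its hole along the row and 14 mm across it, origin 36 to 43.5 mm above the rack's underside, upright within 0.1 rad, at rest (under 0.02 m/s) (horizontal distance between punch_black and red_stop between 0.0415 and 0.0735 m and x of punch_black in the frame of rack between -0.014 and 0.014 m and z of punch_black in the frame of rack between 0.036 and 0.0435 m and angle between each of punch_black, punch_white, punch_blue, punch_yellow's own z axis and vertical below 0.1 rad and linear speed of each of punch_black, punch_white, punch_blue, punch_yellow below 0.02 m/s and horizontal distance between punch_white and red_stop between 0.1165 and 0.1485 m and x of punch_white in the frame of rack between -0.014 and 0.014 m and z of punch_white in the frame of rack between 0.036 and 0.0435 m and horizontal distance between punch_blue and red_stop between 0.1915 and 0.2235 m and x of punch_blue in the frame of rack between -0.014 and 0.014 m and z of punch_blue in the frame of rack between 0.036 and 0.0435 m and horizontal distance between punch_yellow and red_stop between 0.2665 and 0.2985 m and x of punch_yellow in the frame of rack between -0.014 and 0.014 m and z of punch_yellow in the frame of rack between 0.036 and 0.0435 m); the robot touches nothing.
It fails at once if the oil bottle is knocked over (angle between oil's own z axis and vertical above 0.7 rad).
It also fails if it takes over 106 s, if anything falls off the work surface, if the arm or the gripper's body presses on something with over 40 N, if the wrist force passes 120 N, or if a joint passes its speed limit or range.

## Working session

There is one attempt and no reset: what is moved stays moved. The work goes in short steps, Python scripts to look and compute and a tool call to move; the robot and the scene stay as the last step left them, time stands still between calls to the robot, and variables do not carry over. Pictures are saved under pics/ and viewed, about 12 in all and at most 16, crops included, and the job is handed in when it is done.

Besides the shell and the picture viewer there is one more tool, called after "Request:" in YAML: its name, and indented under it one key for each argument. play_rows: Moves the arm, as the interface text tells. Its arguments: {"type":"object","properties":{"targets":{"type":"array"},"force":{"type":"number"}},"required":["targets"]}

```bash
mkdir -p pics
cat > h.py <<'E'
import numpy as np, cv2
from plant import robot
def shot(n,f):
    c=robot.camera(n); cv2.imwrite('pics/'+f,c['pixels'][:,:,::-1]); np.save('pics/'+f[:-4]+'.npy',c['pixels']); return c
def ray(c,u,v):
    K=np.array(c['intrinsics']); T=np.array(c['world_from_camera'])
    d=np.array([(u-K[0,2])/K[0,0],-(v-K[1,2])/K[1,1],-1.]); return T[:3,3],T[:3,:3]@d
def onz(c,u,v,z):
    o,d=ray(c,u,v); return o+d*(z-o[2])/d[2]
E
python3 - <<'E'
from h import *
a=robot.camera('scene');b=robot.camera('side')
cv2.imwrite('pics/s1.png',cv2.resize(a['pixels'][:,:,::-1],(800,600)))
cv2.imwrite('pics/d1.png',cv2.resize(b['pixels'][:,:,::-1],(800,600)))
import pickle;pickle.dump((a,b),open('c.pkl','wb'))
for c in(a,b):print({k:np.round(v,3).tolist() for k,v in c.items() if k!='pixels' and not isinstance(v,str)})
print(robot.get_state(),robot.tcp_to_grasp)
E
```

```text
{'intrinsics': [[466.881, 0.0, 253.811], [0.0, 466.881, 185.554], [0.0, 0.0, 1.0]], 'world_from_camera': [[-0.418, -0.782, 0.461, 0.952], [0.908, -0.368, 0.2, 0.086], [0.014, 0.503, 0.864, 0.864], [0.0, 0.0, 0.0, 1.0]]}
{'intrinsics': [[378.774, 0.0, 253.473], [0.0, 378.774, 191.596], [0.0, 0.0, 1.0]], 'world_from_camera': [[0.915, 0.293, -0.278, 0.299], [-0.403, 0.631, -0.662, -0.563], [-0.018, 0.718, 0.696, 0.551], [0.0, 0.0, 0.0, 1.0]]}
{'time': 0.1, 'joints': array([ 1.08430514e+00,  9.18148825e-02,  1.23171816e+00,  2.87894753e-05,
        1.81980739e+00, -5.66786876e-02]), 'joint_vel': array([ 4.29685325e-04, -2.88128547e-05, -4.00805193e-03, -7.87860045e-05,
        5.79506002e-05, -9.27508212e-04]), 'effort': array([ 2.28074576e-03, -4.47861171e+01, -4.07568026e+01,  6.99639414e-02,
        2.85840256e-02, -1.30617909e-04]), 'ee_pos': array([0.25003597, 0.54548962, 0.40362764]), 'orientation': array([ 0.69066577,  0.15019951,  0.69101631, -0.15138479]), 'ft_force': array([-0.14740118,  0.47339257, -0.07953655]), 'torque': array([-0.06205773, -0.00938959,  0.02861005]), 'width': 1.0033457103931334} 0.1633
```

View pics/s1.png

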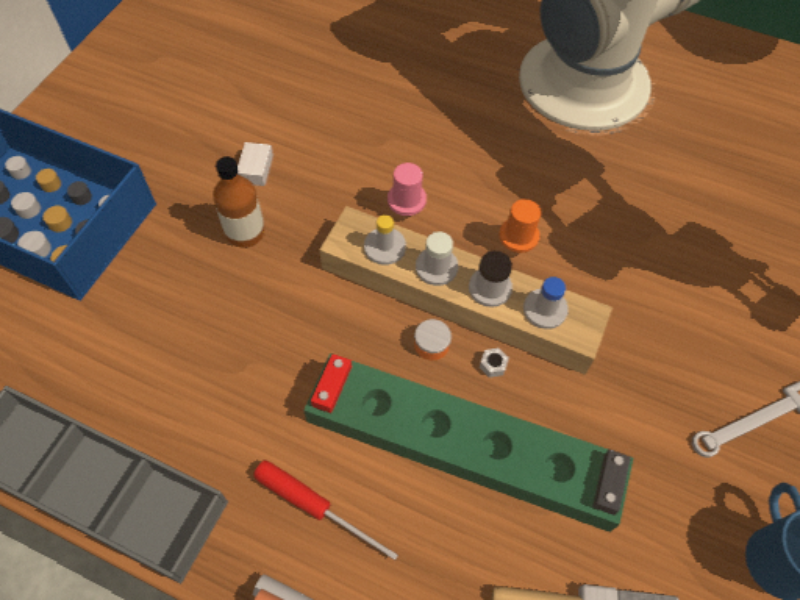

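View pics/d1.png

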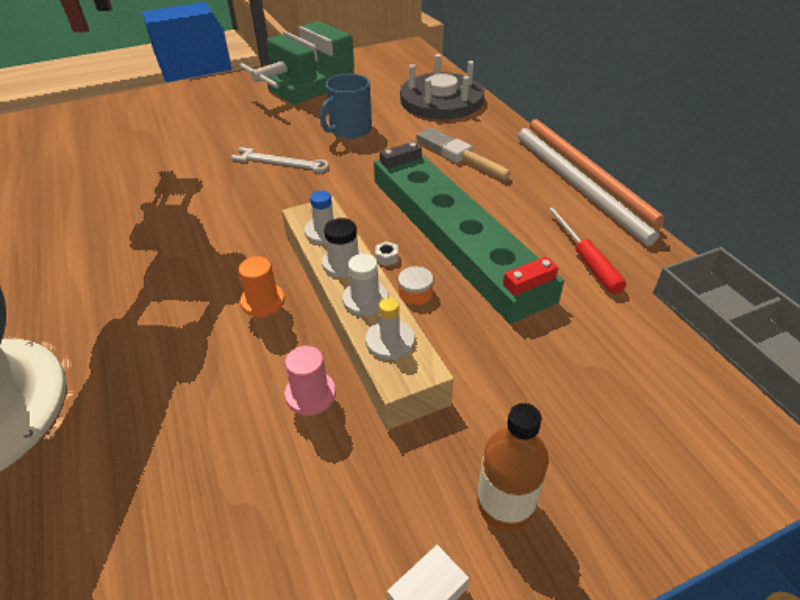

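The candidates in the scene view (800x600 pixels) are:
- **Black:** (494,266). Possible confusions are orange (523,215), pink (408,180) and the bottle cap (227,165).
- **White:** (438,243). The white jar lid at (433,337) could be mistaken for it.
- **Blue:** (553,289).
- **Yellow:** (385,224).

The four punches in the wooden block are the ones I want. The red stop is at the left (-y) end, (331,383). Next I'll measure them.

```bash
cat > m.py <<'E'
from h import *
import pickle
a,b=pickle.load(open('c.pkl','rb'))
def blob(c,f,box):
    x0,y0,x1,y1=[int(t*.64) for t in box]
    im=c['pixels'][y0:y1,x0:x1]; h=cv2.cvtColor(im,cv2.COLOR_RGB2HSV).astype(int)
    m=f(h[...,0],h[...,1],h[...,2]).astype(np.uint8)
    n,l,s,ce=cv2.connectedComponentsWithStats(m); i=1+np.argmax(s[1:,4])
    return ce[i]+[x0,y0], s[i,4], s[i,:4]+[x0,y0,0,0]
def tri(p,q):
    o1,d1=ray(a,*p);o2,d2=ray(b,*q);s=np.linalg.lstsq(np.c_[d1,-d2],o2-o1,rcond=None)[0]
    P,Q=o1+d1*s[0],o2+d2*s[1];return (P+Q)/2,np.linalg.norm(P-Q)
it={'black':(lambda h,s,v:v<60,(475,248,515,285),(320,215,360,246)),
'white':(lambda h,s,v:(v>190)&(s<60),(420,230,458,262),(343,252,382,284)),
'blue':(lambda h,s,v:(h>100)&(h<130)&(s>130),(535,275,570,300),(305,188,335,210)),
'yellow':(lambda h,s,v:(h>18)&(h<35)&(s>150),(372,212,398,240),(376,295,402,320)),
'red':(lambda h,s,v:((h<8)|(h>172))&(s>150),(305,350,355,415),(495,255,565,300)),
'grey':(lambda h,s,v:(v<85)&(s<70),(592,447,635,515),(375,140,425,168))}
if __name__=='__main__':
  R={}
  for k,(f,x,y) in it.items():
    p,n,s1=blob(a,f,x);q,m,s2=blob(b,f,y);P,e=tri(p,q);R[k]=P
    z={'red':.056,'grey':.056}.get(k,.104)
    print(k,p.round(1),n,q.round(1),m,P.round(4),'err',round(e,4),'onz',onz(a,*p,z).round(4)[:2],onz(b,*q,z).round(4)[:2])
  # rack holes: dark ellipses in green, z=.04
  h=cv2.cvtColor(a['pixels'],cv2.COLOR_RGB2HSV)
  for u,v in((377,403),(437,424),(497,445),(561,467)):
    x,y=int(u*.64),int(v*.64);w=h[y-12:y+13,x-14:x+15,2]
    m=(w<np.percentile(w,75)*.8).astype(np.uint8);cn=max(cv2.findContours(m,0,1)[0],key=cv2.contourArea)
    (cx,cy),ax,_=cv2.minAreaRect(cn);print('hole',cx+x-14,cy+y-12,ax,onz(a,cx+x-14,cy+y-12,.04)[:2].round(4))
  im=a['pixels'][120:340,180:420,::-1];cv2.imwrite('pics/crop1.png',cv2.resize(im,None,fx=3,fy=2.7,interpolation=2)[:600])
E
python3 m.py
```

```text
black [316.7 170.2] 308 [217.4 147.7] 273 [0.4635 0.0057 0.1027] err 0.0009 onz [0.4639 0.006 ] [0.4633 0.0036]
white [280.8 155. ] 173 [231.6 167.9] 169 [ 0.4643 -0.0693  0.109 ] err 0.0004 onz [ 0.4609 -0.0703] [ 0.4663 -0.0639]
blue [354.4 183.8] 139 [204.9 127.6] 128 [0.4626 0.0809 0.1033] err 0.0024 onz [0.4618 0.0816] [0.463  0.0786]
yellow [246.  142.8] 107 [248.5 196.7] 141 [ 0.4644 -0.1447  0.1042] err 0.0012 onz [ 0.4638 -0.1444] [ 0.4649 -0.1451]
red [211.6 245.1] 491 [338.9 176.5] 476 [ 0.6685 -0.1187  0.0508] err 0.0009 onz [ 0.6706 -0.1177] [ 0.6643 -0.123 ]
grey [389.9 309.4] 493 [255.9 100.4] 207 [0.6417 0.2208 0.0454] err 0.0014 onz [0.6463 0.2187] [0.6341 0.2051]
hole 242.2705478668213 256.69520473480225 (16.5521183013916, 14.6486234664917) [ 0.6615 -0.059 ]
hole 280.6346139907837 270.326922416687 (17.45345115661621, 14.909984588623047) [0.6557 0.0168]
hole 319.0 284.5 (17.0, 16.0) [0.6509 0.0907]
hole 359.91011333465576 298.44382095336914 (19.11305809020996, 14.915680885314941) [0.644  0.1666]
```

View pics/crop1.png

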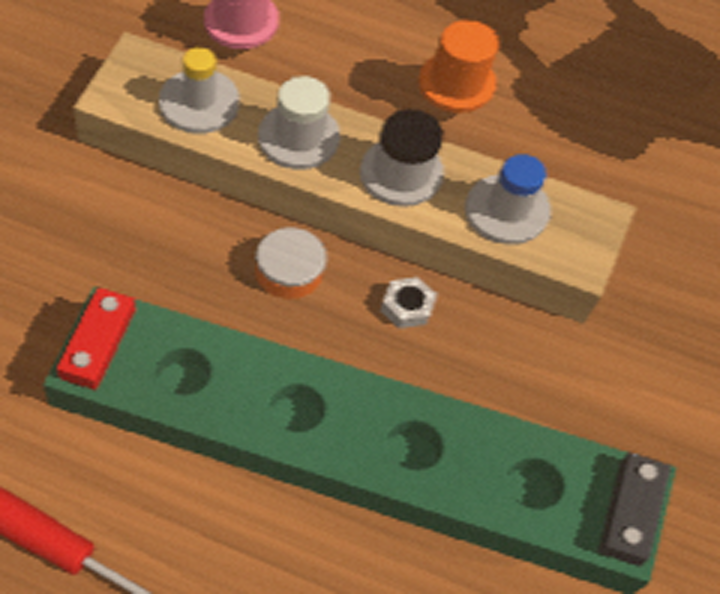

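The crop confirms the four punches in the block, from left: yellow, white, black, blue. The jar lid and nut lie loose between the block and the rack, and the rack's four holes are empty.

Run:
```python
from m import *
from scipy.spatial.transform import Rotation as R
s=robot.get_state();q=s['orientation'];M=R.from_quat([*q[1:],q[0]]).as_matrix();print(M.round(3))
w=robot.camera('wrist');print({k:np.round(v,3).tolist() for k,v in w.items() if k!='pixels'})
h=np.array([[.6615,-.059],[.6557,.0168],[.6509,.0907],[.644,.1666]]);t=np.array([-.1125,-.0375,.0375,.1125])
px=np.polyfit(t,h[:,0],1);py=np.polyfit(t,h[:,1],1);print(px,py)
print('oil cap',onz(a,227*.64,165*.64,.145),onz(b,524*.64,418*.64,.145))
for n,u,v in(('pink',408,175),('orange',523,212)):print(n,onz(a,u*.64,v*.64,.055))
```

```text
[[-0.001  0.417  0.909]
 [-0.002  0.909 -0.417]
 [-1.    -0.002 -0.   ]]
{'intrinsics': [[297.319, 0.0, 251.733], [0.0, 297.319, 191.143], [0.0, 0.0, 1.0]], 'hand_eye': [[-0.001, 0.306, -0.952, 0.02], [1.0, -0.0, -0.001, -0.001], [-0.0, -0.952, -0.306, -0.084], [0.0, 0.0, 0.0, 1.0]]}
[-0.0764    0.653025] [1.00093333 0.053775  ]
oil cap [ 0.49380346 -0.34950989  0.145     ] [ 0.49946804 -0.34691084  0.145     ]
pink [ 0.34277588 -0.16448869  0.055     ]
orange [0.3340317  0.00469999 0.055     ]
```

Request:
play_rows:
  targets:
    - [1,0.13,-0.26,0.01,0,0,-0.6]
    - [1,0.13,-0.26,0.01,0,0,-0.6]
    - [1,0.13,-0.26,0.01,0,0,-0.6]
    - [1,0.13,-0.26,0.01,0,0,-0.6]
    - [1,0.13,-0.26,0.01,0,0,-0.6]
    - [1,0.25,-0.515,0.016,0,0,-1.14]
    - [1,0.25,-0.515,0.016,0,0,-1.14]
    - [1,0.25,-0.515,0.016,0,0,-1.14]
  force: 30

```text
time: 0.82
ee_pos: [0.3972, 0.2445, 0.4147]
orientation: [0.538, 0.458, 0.538, -0.458]
ft_force: [0.9, 0.4, 0.5]
width: 0.995
```

Request:
play_rows:
  targets:
    - [1,0.103,-0.214,0.005,0,0,-0.14]
    - [1,0.103,-0.214,0.005,0,0,-0.14]
    - [1,0.103,-0.214,0.005,0,0,-0.14]
    - [1,0.103,-0.214,0.005,0,0,-0.14]
    - [1,0.103,-0.214,0.005,0,0,-0.14]
    - [1,0.103,-0.214,0.005,0,0,-0.14]
    - [1,0.103,-0.214,0.005,0,0,-0.14]
    - [1,0.103,-0.214,0.005,0,0,-0.14]

```text
time: 1.48
ee_pos: [0.5003, 0.0312, 0.4191]
orientation: [0.505, 0.494, 0.506, -0.495]
ft_force: [-0.1, 0.3, 0.9]
width: 0.998
```

```bash
cat >> h.py <<'E'
from scipy.spatial.transform import Rotation as Rot
def wristcam():
    s=robot.get_state();c=dict(robot.camera('wrist'));q=s['orientation']
    T=np.eye(4);T[:3,:3]=Rot.from_quat([*q[1:],q[0]]).as_matrix();T[:3,3]=s['ee_pos']
    c['T']=T@np.array(c['hand_eye']);c['M']=T;return c
def wonz(c,u,v,z):
    K=np.array(c['intrinsics']);x=(u-K[0,2])/K[0,0];y=(v-K[1,2])/K[1,1];r=np.hypot(x,y)+1e-9
    d=c['T'][:3,:3]@np.array([np.sin(r)*x/r,-np.sin(r)*y/r,-np.cos(r)]);o=c['T'][:3,3];return (o+d*(z-o[2])/d[2])
E
python3 - <<'E'
from h import *
import pickle
c=wristcam();pickle.dump(c,open('w1.pkl','wb'));cv2.imwrite('pics/w1.png',cv2.resize(c['pixels'][:,:,::-1],(800,600)))
print(c['M'].round(4))
E
```

```text
[[-1.500e-03  9.997e-01  2.280e-02  5.003e-01]
 [ 3.000e-04  2.280e-02 -9.997e-01  3.120e-02]
 [-1.000e+00 -1.500e-03 -3.000e-04  4.191e-01]
 [ 0.000e+00  0.000e+00  0.000e+00  1.000e+00]]
```

View pics/w1.png

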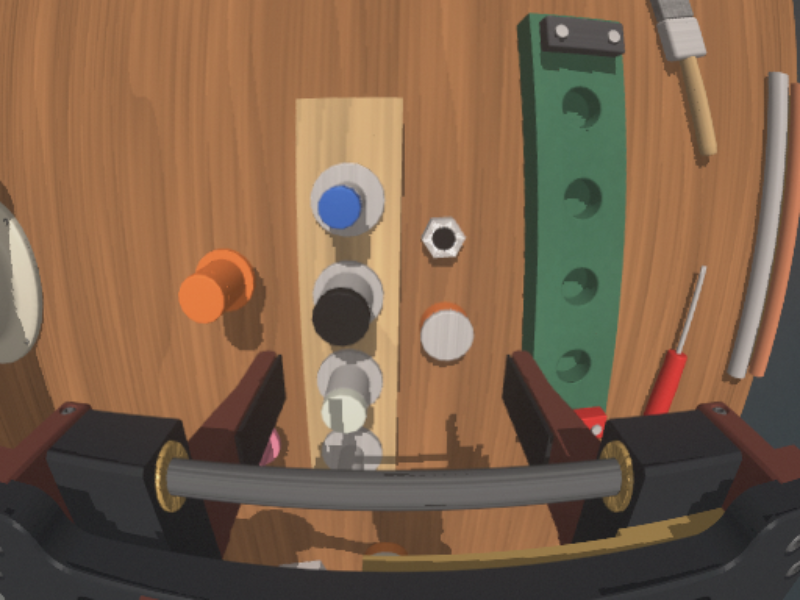

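The wrist view shows these cap tops: blue (340,208), black (342,316) and white (345,414). The rack holes are at (581,107), (581,199), (578,287) and (573,366). I'll convert these to positions and compare them with the scene view.

Run:
```python
from h import *
import pickle
c=pickle.load(open('w1.pkl','rb'))
for n,u,v,z in(('blue',340,208,.108),('black',342,316,.108),('white',345,414,.108),('blueflange',347,200,.056),('blackfl',348,300,.056)):print(n,wonz(c,u*.64,v*.64,z).round(4))
g=cv2.cvtColor(c['pixels'],cv2.COLOR_RGB2HSV)
P=[]
for u,v in((573,366),(578,287),(581,199),(581,107)):
    P.append(wonz(c,u*.64,v*.64,.04)[:2]);print('hole',P[-1].round(4))
t=np.array([-.1125,-.0375,.0375,.1125]);P=np.array(P)
print(np.polyfit(t,P[:,0],1),np.polyfit(t,P[:,1],1))
print('grey',wonz(c,582*.64,36*.64,.06).round(4))
```

```text
blue [0.4654 0.0808 0.108 ]
black [0.4664 0.0087 0.108 ]
white [ 0.467  -0.0681  0.108 ]
blueflange [0.4647 0.0808 0.056 ]
blackfl [0.4655 0.0031 0.056 ]
hole [ 0.6652 -0.0603]
hole [0.6577 0.014 ]
hole [0.6516 0.0886]
hole [0.6468 0.1639]
[-0.08136387  0.6553435 ] [0.99630237 0.05156666]
grey [0.6387 0.2183 0.06  ]
```

Request:
play_rows:
  targets:
    - [1,-0.018,0.025,0,0,0,0]
    - [1,-0.036,0.05,0,0,0,0]
    - [1,-0.036,0.05,-0.04,0,0,0]
    - [1,-0.036,0.05,-0.08,0,0,0]
    - [1,-0.036,0.05,-0.12,0,0,0]
    - [1,-0.036,0.05,-0.15,0,0,0]
    - [1,-0.036,0.05,-0.172,0,0,0]
    - [1,-0.036,0.05,-0.172,0,0,0]

```text
time: 2.2
ee_pos: [0.4617, 0.0839, 0.2422]
orientation: [0.505, 0.49, 0.509, -0.495]
ft_force: [-1.4, -0.3, -0.4]
width: 0.997
```

Request:
play_rows:
  targets:
    - [-1,0,0,0,0,0,0]
    - [-1,0,0,0,0,0,0]
    - [-1,0,0,0,0,0,0]
    - [-1,0,0,0,0,0,0]
    - [-1,0,0,0,0,0,0]
    - [-1,0,0,0,0,0,0]
    - [-1,0,0,0,0,0,0]
    - [-1,0,0,0,0,0,0]
  force: 30

```text
time: 2.87
ee_pos: [0.464, 0.0823, 0.248]
orientation: [0.506, 0.494, 0.506, -0.493]
ft_force: [-0.8, -0.5, 0.5]
width: 0.432
```

Request:
play_rows:
  targets:
    - [-1,0,0,0,0,0,0]
    - [-1,0,0,0,0,0,0]
    - [-1,0,0,0,0,0,0]
    - [-1,0,0,0.005,0,0,0]
    - [-1,0,0,0.025,0,0,0]
    - [-1,0,0,0.055,0,0,0]
    - [-1,0,0,0.085,0,0,0]
    - [-1,0,0,0.09,0,0,0]

```text
time: 3.53
ee_pos: [0.4644, 0.0825, 0.3431]
orientation: [0.508, 0.495, 0.505, -0.491]
ft_force: [0.0, -0.2, -2.8]
width: 0.317
```

Request:
play_rows:
  targets:
    - [-1,0.03,0.001,0,0,0,0]
    - [-1,0.065,0.003,0,0,0,0]
    - [-1,0.1,0.004,0,0,0,0]
    - [-1,0.135,0.006,0,0,0,0]
    - [-1,0.165,0.007,0,0,0,0]
    - [-1,0.187,0.008,0,0,0,0]
    - [-1,0.187,0.008,0,0,0,0]
    - [-1,0.187,0.008,0,0,0,0]

```text
time: 4.2
ee_pos: [0.6516, 0.0904, 0.3342]
orientation: [0.505, 0.492, 0.508, -0.495]
ft_force: [-0.4, -0.5, -3.1]
width: 0.316
```

Run:
```python
from h import *
c=wristcam();cv2.imwrite('pics/w2.png',cv2.resize(c['pixels'][:,:,::-1],(800,600)))
a=robot.camera('side');cv2.imwrite('pics/d2.png',cv2.resize(a['pixels'][60:230,150:400,::-1],None,fx=3.2,fy=3.2))
print(c['M'][:3,3].round(4),robot.get_state()['width'])
```

```text
[0.6516 0.0904 0.3342] 0.31590387087522626
```

View pics/d2.png

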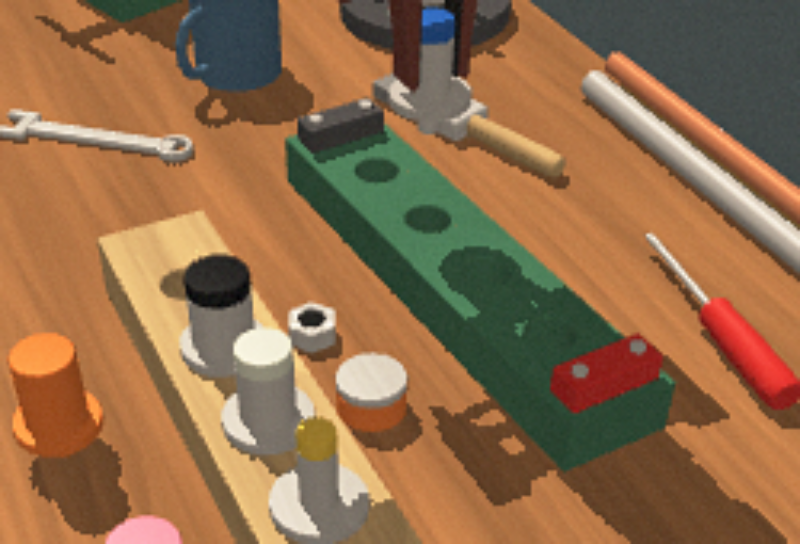

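View pics/w2.png

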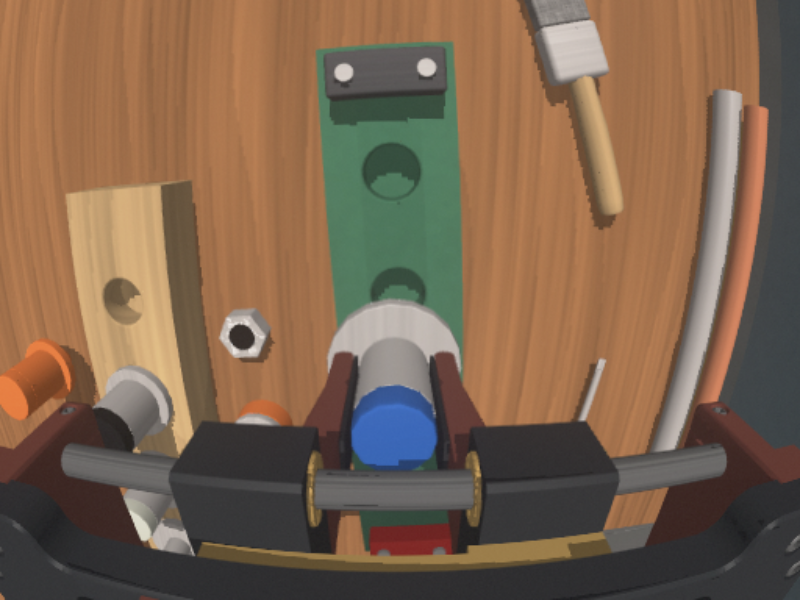

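The blue punch is upright in the jaws, cap centre at (394,427). Hole 4 is at (391,171), and hole 3 is partly hidden by the flange.

Run:
```python
from h import *
c=wristcam()
# estimated offset of the cap top vs TCP
print('cap',wonz(c,394*.64,427*.64,.3342-.1633+.024).round(4),'H4',wonz(c,391.5*.64,171*.64,.04).round(4),'H3 far edge',wonz(c,398*.64,267*.64,.04).round(4),'flange far edge',wonz(c,394*.64,300*.64,.3342-.1633-.028).round(4), c['M'][:3,3].round(4))
```

```text
cap [0.6505 0.0932 0.1949] H4 [0.647  0.1643 0.04  ] H3 far edge [0.6525 0.1059 0.04  ] flange far edge [0.6498 0.1179 0.1429] [0.6505 0.0905 0.3364]
```

Request:
play_rows:
  targets:
    - [-1,0,0,-0.03,0,0,0]
    - [-1,0,0,-0.06,0,0,0]
    - [-1,0,0,-0.08,0,0,0]
    - [-1,0,0,-0.09,0,0,0]
    - [-1,0,0,-0.095,0,0,0]
    - [-1,0,0,-0.095,0,0,0]
    - [-1,0,0,-0.095,0,0,0]
    - [-1,0,0,-0.095,0,0,0]

```text
time: 5.02
ee_pos: [0.6513, 0.0905, 0.2454]
orientation: [0.507, 0.494, 0.506, -0.492]
ft_force: [0.1, -0.5, -3.4]
width: 0.313
```

Request:
play_rows:
  targets:
    - [-1,0,0,-0.004,0,0,0]
    - [-1,0,0,-0.004,0,0,0]
    - [-1,0,0,-0.004,0,0,0]
    - [-1,0,0,-0.004,0,0,0]
    - [0.4,0,0,-0.004,0,0,0]
    - [0.4,0,0,-0.004,0,0,0]
    - [0.4,0,0,-0.004,0,0,0]
    - [0.4,0,0,-0.004,0,0,0]

```text
time: 5.68
ee_pos: [0.651, 0.0904, 0.2391]
orientation: [0.507, 0.494, 0.506, -0.493]
ft_force: [-0.2, 0.4, 0.3]
width: 0.575
```

Request:
play_rows:
  targets:
    - [0.4,0,0,0.02,0,0,0]
    - [0.4,0,0,0.06,0,0,0]
    - [0.4,0,0,0.095,0,0,0]
    - [0.4,-0.036,-0.016,0.1,0,0,0]
    - [0.4,-0.073,-0.033,0.1,0,0,0]
    - [0.4,-0.11,-0.05,0.1,0,0,0]
    - [0.4,-0.147,-0.067,0.1,0,0,0]
    - [0.4,-0.186,-0.084,0.1,0,0,0]

```text
time: 6.35
ee_pos: [0.4641, 0.0063, 0.3386]
orientation: [0.507, 0.493, 0.506, -0.493]
ft_force: [0.4, 0.3, 0.9]
width: 0.703
```

Request:
play_rows:
  targets:
    - [0.4,0,0,0,0,0,0]
    - [0.4,0,0,0,0,0,0]
    - [0.4,0,0,0,0,0,0]
    - [0.4,0,0,0,0,0,0]
    - [0.4,0,0,0,0,0,0]
    - [0.4,0,0,0,0,0,0]
    - [0.4,0,0,0,0,0,0]
    - [0.4,0,0,0,0,0,0]

```text
time: 7.02
ee_pos: [0.4663, 0.007, 0.3385]
orientation: [0.506, 0.493, 0.507, -0.494]
ft_force: [-0.3, 0.1, 0.8]
width: 0.7
```

Run:
```python
from h import *
c=wristcam();cv2.imwrite('pics/w3.png',cv2.resize(c['pixels'][:,:,::-1],(800,600)))
import pickle;pickle.dump(c,open('w3.pkl','wb'))
print(c['M'][:3,3].round(4),robot.get_state()['width'])
```

```text
[0.4663 0.007  0.3385] 0.6988158607055225
```

View pics/w3.png

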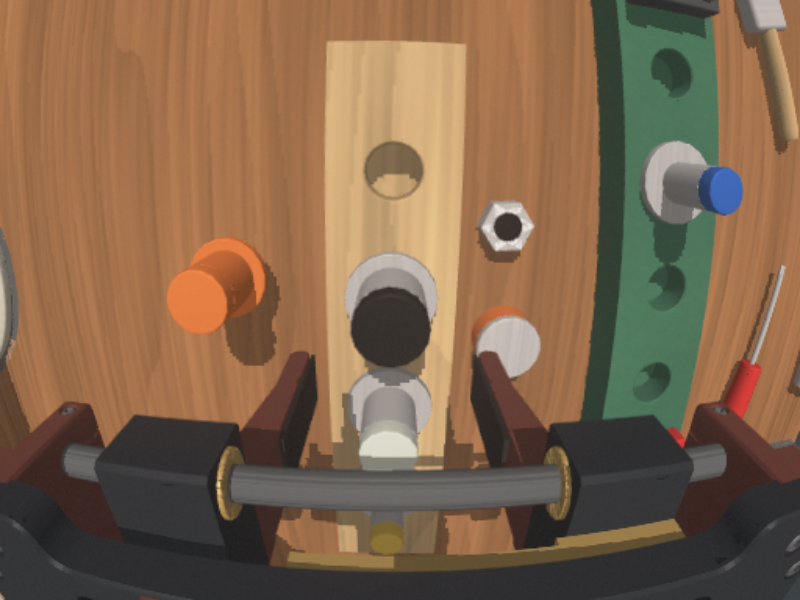

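Blue stands flat in the third hole from the red end, flange at (676,182). The black cap is at (391,328) with its flange far edge at (391,253), and the jaws straddle it.

Run:
```python
from h import *
import pickle
c=pickle.load(open('w3.pkl','rb'))
f=lambda u,v,z:wonz(c,u*.64,v*.64,z).round(4)
print('cap',f(391,327.5,.108),'flange far',f(391,253,.056),'white cap far edge',f(389,422,.108),'yellow cap',f(386,538,.108),'blueflange far',f(676,142,.048))
```

```text
cap [0.4652 0.0084 0.108 ] flange far [0.4643 0.0342 0.056 ] white cap far edge [ 0.4655 -0.0461  0.108 ] yellow cap [ 0.4655 -0.1376  0.108 ] blueflange far [0.6474 0.1158 0.048 ]
```

Request:
play_rows:
  targets:
    - [0.4,-0.001,0,-0.035,0,0,0]
    - [0.4,-0.001,0,-0.065,0,0,0]
    - [0.4,-0.001,0,-0.085,0,0,0]
    - [0.4,-0.001,0,-0.091,0,0,0]
    - [0.4,-0.001,0,-0.091,0,0,0]
    - [-1,-0.001,0,-0.091,0,0,0]
    - [-1,-0.001,0,-0.091,0,0,0]
    - [-1,-0.001,0,-0.091,0,0,0]
  force: 40

```text
time: 7.73
ee_pos: [0.4653, 0.0068, 0.2498]
orientation: [0.507, 0.494, 0.506, -0.493]
ft_force: [-0.7, -0.5, 0.1]
width: 0.511
```

Request:
play_rows:
  targets:
    - [-1,0,0,0,0,0,0]
    - [-1,0,0,0,0,0,0]
    - [-1,0,0,0,0,0,0]
    - [-1,0,0,0.008,0,0,0]
    - [-1,0,0,0.03,0,0,0]
    - [-1,0,0,0.06,0,0,0]
    - [-1,0,0,0.09,0,0,0]
    - [-1,0,0,0.11,0,0,0]

```text
time: 8.4
ee_pos: [0.4647, 0.0068, 0.3605]
orientation: [0.507, 0.494, 0.506, -0.493]
ft_force: [0.4, -0.4, -3.6]
width: 0.447
```

Request:
play_rows:
  targets:
    - [-1,0.015,-0.005,0,0,0,0]
    - [-1,0.045,-0.015,0,0,0,0]
    - [-1,0.08,-0.027,0,0,0,0]
    - [-1,0.115,-0.04,0,0,0,0]
    - [-1,0.15,-0.051,0,0,0,0]
    - [-1,0.18,-0.061,0,0,0,0]
    - [-1,0.198,-0.067,0,0,0,0]
    - [-1,0.198,-0.067,0,0,0,0]

```text
time: 9.07
ee_pos: [0.6653, -0.0617, 0.3546]
orientation: [0.505, 0.493, 0.507, -0.495]
ft_force: [-0.6, 0.1, -4.8]
width: 0.449
```

Request:
play_rows:
  targets:
    - [-1,0,0,0,0,0,0]
    - [-1,0,0,0,0,0,0]
    - [-1,0,0,0,0,0,0]
    - [-1,0,0,0,0,0,0]
    - [-1,0,0,0,0,0,0]
    - [-1,0,0,0,0,0,0]
    - [-1,0,0,0,0,0,0]
    - [-1,0,0,0,0,0,0]

```text
time: 9.73
ee_pos: [0.6625, -0.0601, 0.3581]
orientation: [0.507, 0.494, 0.506, -0.493]
ft_force: [0.2, -0.6, -3.5]
width: 0.455
```

Run:
```python
from h import *
c=wristcam();cv2.imwrite('pics/w4.png',cv2.resize(c['pixels'][:,:,::-1],(800,600)))
import pickle;pickle.dump(c,open('w4.pkl','wb'))
print(c['M'][:3,3].round(4),robot.get_state()['width'])
```

```text
[ 0.6625 -0.0601  0.3581] 0.45200712538357857
```

View pics/w4.png

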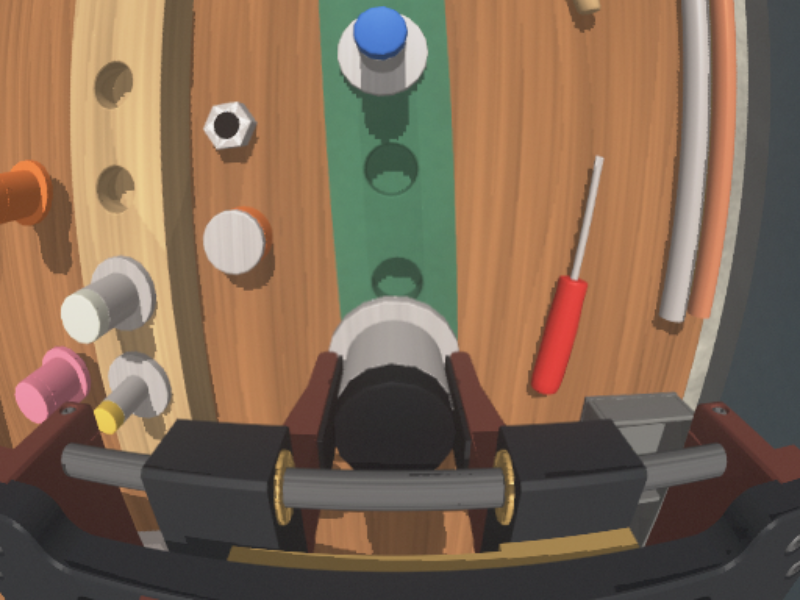

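The black punch is upright in the jaws over hole 1, with hole 1's far rim showing at (397,275). Hole 2 is at (391,168), and the blue punch is at (380,50).

Request:
play_rows:
  targets:
    - [-1,0,0,-0.03,0,0,0]
    - [-1,0,0,-0.06,0,0,0]
    - [-1,0,0,-0.085,0,0,0]
    - [-1,0,0,-0.1,0,0,0]
    - [-1,0,0,-0.11,0,0,0]
    - [-1,0,0,-0.117,0,0,0]
    - [-1,0,0,-0.118,0,0,0]
    - [-1,0,0,-0.118,0,0,0]

```text
time: 10.45
ee_pos: [0.663, -0.0602, 0.2414]
orientation: [0.507, 0.494, 0.506, -0.493]
ft_force: [-1.9, 0.9, -0.8]
width: 0.449
```

Request:
play_rows:
  targets:
    - [-1,0,0,0,0,0,0]
    - [-1,0,0,0,0,0,0]
    - [-1,0,0,0,0,0,0]
    - [0.4,0,0,0,0,0,0]
    - [0.4,0,0,0,0,0,0]
    - [0.4,0,0,0,0,0,0]
    - [0.4,0,0,0,0,0,0]
    - [0.4,0,0,0,0,0,0]

```text
time: 11.12
ee_pos: [0.6628, -0.0602, 0.2397]
orientation: [0.506, 0.493, 0.506, -0.493]
ft_force: [0.2, -0.0, 0.2]
width: 0.698
```

Request:
play_rows:
  targets:
    - [0.4,0,0,0.02,0,0,0]
    - [0.4,0,0,0.06,0,0,0]
    - [0.4,0,0,0.095,0,0,0]
    - [0.4,-0.037,-0.002,0.1,0,0,0]
    - [0.4,-0.077,-0.003,0.1,0,0,0]
    - [0.4,-0.117,-0.005,0.1,0,0,0]
    - [0.4,-0.157,-0.006,0.1,0,0,0]
    - [0.4,-0.197,-0.008,0.1,0,0,0]

```text
time: 11.78
ee_pos: [0.464, -0.0681, 0.3395]
orientation: [0.507, 0.493, 0.506, -0.493]
ft_force: [0.2, -0.6, 1.8]
width: 0.698
```

Request:
play_rows:
  targets:
    - [0.4,0,0,0,0,0,0]
    - [0.4,0,0,0,0,0,0]
    - [0.4,0,0,0,0,0,0]
    - [0.4,0,0,0,0,0,0]
    - [0.4,0,0,0,0,0,0]
    - [0.4,0,0,0,0,0,0]
    - [0.4,0,0,0,0,0,0]
    - [0.4,0,0,0,0,0,0]

```text
time: 12.45
ee_pos: [0.4663, -0.0682, 0.3395]
orientation: [0.506, 0.493, 0.507, -0.494]
ft_force: [0.5, 0.5, 0.5]
width: 0.7
```

Run:
```python
from h import *
c=wristcam();cv2.imwrite('pics/w5.png',cv2.resize(c['pixels'][:,:,::-1],(800,600)))
import pickle;pickle.dump(c,open('w5.pkl','wb'))
print(c['M'][:3,3].round(4),robot.get_state()['width'])
```

```text
[ 0.4663 -0.0682  0.3395] 0.7039724406869154
```

View pics/w5.png

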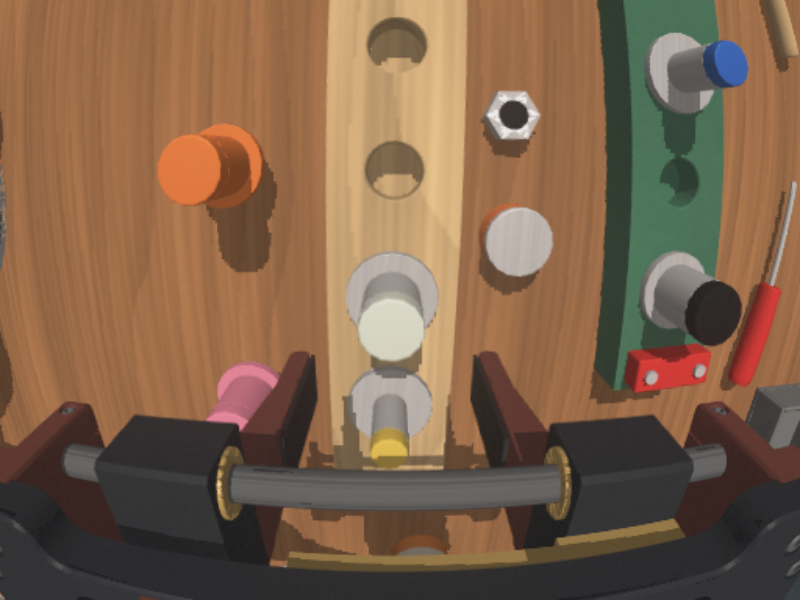

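Black stands flat in hole 1 next to the red stop, flange at (675,290). The white punch is at (391,330), centred between the jaws exactly as black was.

Request:
play_rows:
  targets:
    - [0.4,-0.001,0,-0.035,0,0,0]
    - [0.4,-0.001,0,-0.065,0,0,0]
    - [0.4,-0.001,0,-0.085,0,0,0]
    - [0.4,-0.001,0,-0.0915,0,0,0]
    - [0.4,-0.001,0,-0.0915,0,0,0]
    - [-1,-0.001,0,-0.0915,0,0,0]
    - [-1,-0.001,0,-0.0915,0,0,0]
    - [-1,-0.001,0,-0.0915,0,0,0]

```text
time: 13.17
ee_pos: [0.4653, -0.0683, 0.2504]
orientation: [0.507, 0.494, 0.505, -0.493]
ft_force: [0.2, 0.7, 0.1]
width: 0.509
```

Request:
play_rows:
  targets:
    - [-1,0,0,0,0,0,0]
    - [-1,0,0,0,0,0,0]
    - [-1,0,0,0,0,0,0]
    - [-1,0,0,0.008,0,0,0]
    - [-1,0,0,0.03,0,0,0]
    - [-1,0,0,0.06,0,0,0]
    - [-1,0,0,0.09,0,0,0]
    - [-1,0,0,0.11,0,0,0]

```text
time: 13.83
ee_pos: [0.4646, -0.0681, 0.3609]
orientation: [0.507, 0.494, 0.506, -0.493]
ft_force: [0.1, 0.4, -2.5]
width: 0.385
```

Request:
play_rows:
  targets:
    - [-1,0.015,0.006,0,0,0,0]
    - [-1,0.045,0.02,0,0,0,0]
    - [-1,0.08,0.035,0,0,0,0]
    - [-1,0.115,0.05,0,0,0,0]
    - [-1,0.15,0.065,0,0,0,0]
    - [-1,0.177,0.077,0,0,0,0]
    - [-1,0.192,0.083,0,0,0,0]
    - [-1,0.192,0.083,0,0,0,0]

```text
time: 14.5
ee_pos: [0.659, 0.0164, 0.3555]
orientation: [0.506, 0.492, 0.508, -0.494]
ft_force: [-0.2, 0.1, -4.7]
width: 0.378
```

Request:
play_rows:
  targets:
    - [-1,0,0,0,0,0,0]
    - [-1,0,0,0,0,0,0]
    - [-1,0,0,0,0,0,0]
    - [-1,0,0,0,0,0,0]
    - [-1,0,0,0,0,0,0]
    - [-1,0,0,0,0,0,0]
    - [-1,0,0,0,0,0,0]
    - [-1,0,0,0,0,0,0]

```text
time: 15.17
ee_pos: [0.6566, 0.0147, 0.3586]
orientation: [0.506, 0.494, 0.506, -0.493]
ft_force: [0.2, 0.2, -3.2]
width: 0.382
```

Run:
```python
from h import *
c=wristcam();cv2.imwrite('pics/w6.png',cv2.resize(c['pixels'][:,:,::-1],(800,600)))
print(c['M'][:3,3].round(4),robot.get_state()['width'])
```

```text
[0.6566 0.0147 0.3586] 0.3827809541023773
```

View pics/w6.png

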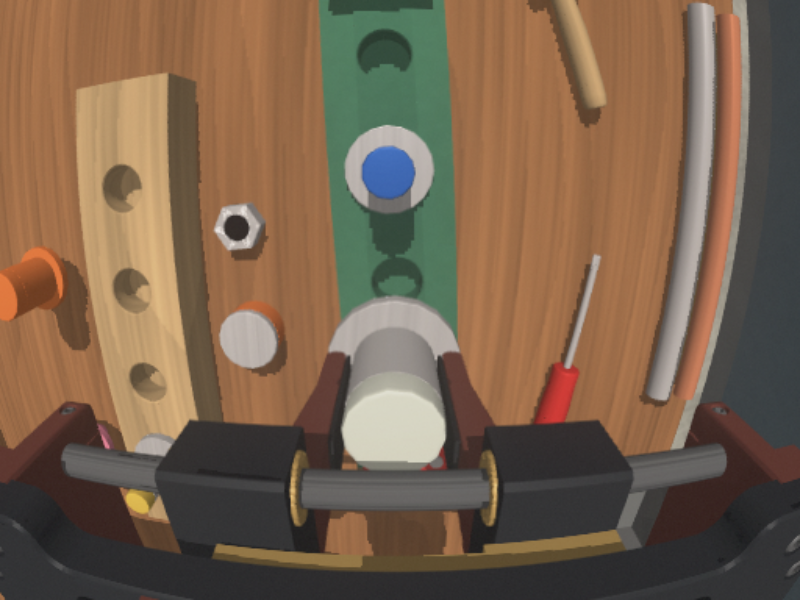

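White is upright in the jaws over hole 2, whose far rim shows at (397,275), the same geometry as before. Blue is upright at (388,170).

Request:
play_rows:
  targets:
    - [-1,0,0,-0.03,0,0,0]
    - [-1,0,0,-0.06,0,0,0]
    - [-1,0,0,-0.085,0,0,0]
    - [-1,0,0,-0.1,0,0,0]
    - [-1,0,0,-0.11,0,0,0]
    - [-1,0,0,-0.117,0,0,0]
    - [-1,0,0,-0.1185,0,0,0]
    - [-1,0,0,-0.1185,0,0,0]

```text
time: 15.88
ee_pos: [0.657, 0.0148, 0.2415]
orientation: [0.507, 0.494, 0.506, -0.493]
ft_force: [-0.7, -0.3, -1.8]
width: 0.379
```

Request:
play_rows:
  targets:
    - [-1,0,0,0,0,0,0]
    - [-1,0,0,0,0,0,0]
    - [-1,0,0,0,0,0,0]
    - [0.3,0,0,0,0,0,0]
    - [0.3,0,0,0,0,0,0]
    - [0.3,0,0,0,0,0,0]
    - [0.3,0,0,0,0,0,0]
    - [0.3,0,0,0,0,0,0]

```text
time: 16.55
ee_pos: [0.6568, 0.0148, 0.2397]
orientation: [0.506, 0.493, 0.506, -0.493]
ft_force: [0.3, 0.4, 0.1]
width: 0.648
```

Request:
play_rows:
  targets:
    - [0.3,0,0,0.02,0,0,0]
    - [0.3,0,0,0.06,0,0,0]
    - [0.3,0,0,0.095,0,0,0]
    - [0.3,-0.03,-0.025,0.1,0,0,0]
    - [0.3,-0.06,-0.05,0.1,0,0,0]
    - [0.3,-0.09,-0.075,0.1,0,0,0]
    - [0.3,-0.12,-0.1,0.1,0,0,0]
    - [0.3,-0.15,-0.125,0.1,0,0,0]

```text
time: 17.22
ee_pos: [0.5053, -0.1109, 0.3398]
orientation: [0.507, 0.493, 0.506, -0.493]
ft_force: [0.6, -1.0, 1.0]
width: 0.649
```

Request:
play_rows:
  targets:
    - [0.3,-0.025,-0.02,0,0,0,0]
    - [0.3,-0.04,-0.033,0,0,0,0]
    - [0.3,-0.04,-0.033,0,0,0,0]
    - [0.3,-0.04,-0.033,0,0,0,0]
    - [0.3,-0.04,-0.033,0,0,0,0]
    - [0.3,-0.04,-0.033,0,0,0,0]
    - [0.3,-0.04,-0.033,0,0,0,0]
    - [0.3,-0.04,-0.033,0,0,0,0]

```text
time: 17.88
ee_pos: [0.4674, -0.1426, 0.3395]
orientation: [0.507, 0.493, 0.507, -0.493]
ft_force: [0.9, -0.4, -0.0]
width: 0.65
```

Run:
```python
from h import *
c=wristcam();cv2.imwrite('pics/w7.png',cv2.resize(c['pixels'][:,:,::-1],(800,600)))
print(c['M'][:3,3].round(4),robot.get_state()['width'])
```

```text
[ 0.4674 -0.1426  0.3395] 0.6510180160608
```

View pics/w7.png

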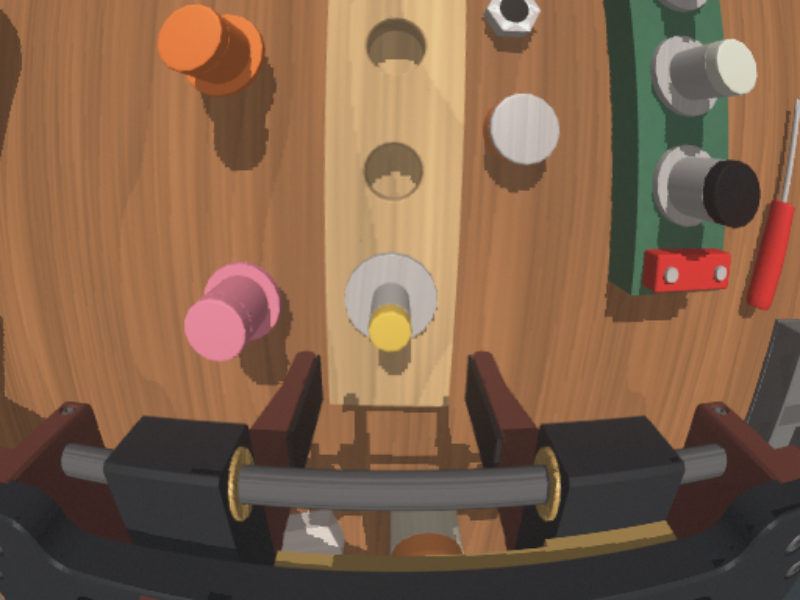

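White stands flat in hole 2 at (690,75) and black in hole 1. The yellow punch is centred at (390,328).

Request:
play_rows:
  targets:
    - [0.3,-0.001,0,-0.035,0,0,0]
    - [0.3,-0.001,0,-0.065,0,0,0]
    - [0.3,-0.001,0,-0.085,0,0,0]
    - [0.3,-0.001,0,-0.0915,0,0,0]
    - [0.3,-0.001,0,-0.0915,0,0,0]
    - [-1,-0.001,0,-0.0915,0,0,0]
    - [-1,-0.001,0,-0.0915,0,0,0]
    - [-1,-0.001,0,-0.0915,0,0,0]

```text
time: 18.6
ee_pos: [0.4663, -0.1434, 0.2504]
orientation: [0.508, 0.494, 0.505, -0.493]
ft_force: [-0.6, 0.6, 0.4]
width: 0.461
```

Request:
play_rows:
  targets:
    - [-1,0,0,0,0,0,0]
    - [-1,0,0,0,0,0,0]
    - [-1,0,0,0,0,0,0]
    - [-1,0,0,0,0,0,0]
    - [-1,0,0,0,0,0,0]
    - [-1,0,0,0.008,0,0,0]
    - [-1,0,0,0.03,0,0,0]
    - [-1,0,0,0.06,0,0,0]

```text
time: 19.27
ee_pos: [0.4651, -0.143, 0.3057]
orientation: [0.504, 0.492, 0.509, -0.494]
ft_force: [0.2, 0.3, -2.2]
width: 0.243
```

Request:
play_rows:
  targets:
    - [-1,0,0,0.03,0,0,0]
    - [-1,0,0,0.05,0,0,0]
    - [-1,0.01,0.017,0.05,0,0,0]
    - [-1,0.025,0.043,0.05,0,0,0]
    - [-1,0.043,0.074,0.05,0,0,0]
    - [-1,0.06,0.103,0.05,0,0,0]
    - [-1,0.078,0.134,0.05,0,0,0]
    - [-1,0.096,0.165,0.05,0,0,0]

```text
time: 19.93
ee_pos: [0.5622, 0.0233, 0.358]
orientation: [0.506, 0.493, 0.507, -0.494]
ft_force: [0.6, -0.2, -1.6]
width: 0.245
```

Request:
play_rows:
  targets:
    - [-1,0.018,0.031,0,0,0,0]
    - [-1,0.036,0.062,0,0,0,0]
    - [-1,0.054,0.093,0,0,0,0]
    - [-1,0.072,0.124,0,0,0,0]
    - [-1,0.083,0.142,0,0,0,0]
    - [-1,0.083,0.142,0,0,0,0]
    - [-1,0.083,0.142,0,0,0,0]
    - [-1,0.083,0.142,0,0,0,0]

```text
time: 20.6
ee_pos: [0.6446, 0.1633, 0.3578]
orientation: [0.506, 0.493, 0.507, -0.494]
ft_force: [0.2, -0.5, -1.5]
width: 0.248
```

Run:
```python
from h import *
c=wristcam();cv2.imwrite('pics/w8.png',cv2.resize(c['pixels'][:,:,::-1],(800,600)))
print(c['M'][:3,3].round(4),robot.get_state()['width'])
```

```text
[0.6446 0.1633 0.3578] 0.24387608750280415
```

View pics/w8.png

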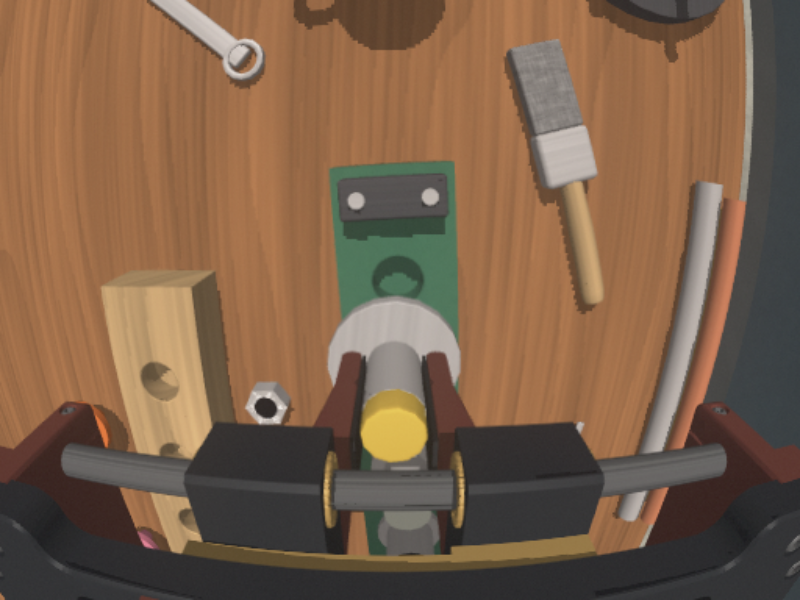

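Yellow is upright in the jaws over hole 4, whose far rim shows at (398,275). I'll lower, release and back away.

Request:
play_rows:
  targets:
    - [-1,0,0,-0.03,0,0,0]
    - [-1,0,0,-0.06,0,0,0]
    - [-1,0,0,-0.085,0,0,0]
    - [-1,0,0,-0.1,0,0,0]
    - [-1,0,0,-0.11,0,0,0]
    - [-1,0,0,-0.117,0,0,0]
    - [-1,0,0,-0.118,0,0,0]
    - [-1,0,0,-0.118,0,0,0]

```text
time: 21.32
ee_pos: [0.6449, 0.1632, 0.2416]
orientation: [0.507, 0.494, 0.506, -0.493]
ft_force: [-0.2, 0.1, -1.9]
width: 0.244
```

Request:
play_rows:
  targets:
    - [-1,0,0,0,0,0,0]
    - [-1,0,0,0,0,0,0]
    - [-1,0,0,0,0,0,0]
    - [0.3,0,0,0,0,0,0]
    - [0.3,0,0,0,0,0,0]
    - [0.3,0,0,0,0,0,0]
    - [0.3,0,0,0,0,0,0]
    - [0.3,0,0,0,0,0,0]

```text
time: 21.98
ee_pos: [0.6448, 0.1638, 0.2406]
orientation: [0.507, 0.494, 0.506, -0.493]
ft_force: [0.4, 0.1, 0.2]
width: 0.583
```

Request:
play_rows:
  targets:
    - [0.3,0,0,0.02,0,0,0]
    - [0.3,0,0,0.06,0,0,0]
    - [0.3,0,0,0.095,0,0,0]
    - [0.3,-0.03,0.02,0.12,0,0,0]
    - [0.3,-0.06,0.04,0.14,0,0,0]
    - [0.3,-0.09,0.06,0.16,0,0,0]
    - [0.3,-0.12,0.08,0.16,0,0,0]
    - [0.3,-0.15,0.1,0.16,0,0,0]

```text
time: 22.65
ee_pos: [0.4932, 0.2644, 0.4029]
orientation: [0.507, 0.495, 0.506, -0.492]
ft_force: [-0.1, 0.4, -0.1]
width: 0.652
```

Request:
play_rows:
  targets:
    - [0.3,-0.03,0.03,0,0,0,0]
    - [0.3,-0.06,0.06,0,0,0,0]
    - [0.3,-0.06,0.06,0,0,0,0]
    - [0.3,-0.06,0.06,0,0,0,0]
    - [0.3,-0.06,0.06,0,0,0,0]
    - [0.3,-0.06,0.06,0,0,0,0]
    - [0.3,-0.06,0.06,0,0,0,0]
    - [0.3,-0.06,0.06,0,0,0,0]

```text
time: 23.32
ee_pos: [0.4357, 0.3229, 0.4001]
orientation: [0.506, 0.494, 0.506, -0.494]
ft_force: [0.1, 0.3, -0.5]
width: 0.653
```

Run:
```python
from h import *
a=robot.camera('scene');b=robot.camera('side')
cv2.imwrite('pics/end.png',np.hstack([cv2.resize(a['pixels'][200:350,180:420,::-1],(400,300)),cv2.resize(b['pixels'][60:230,150:400,::-1],(400,300))]))
import pickle;pickle.dump((a,b),open('e.pkl','wb'))
```

```text
(no output)
```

View pics/end.png

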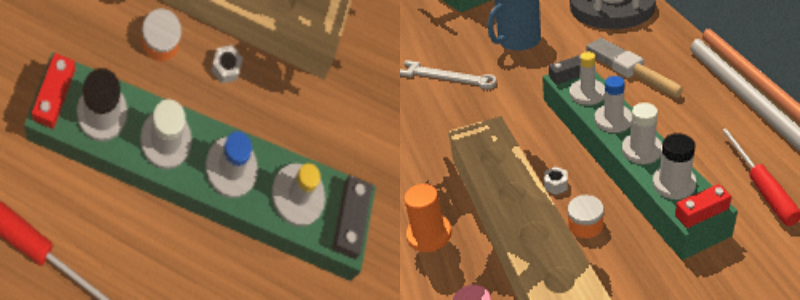

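Both views show black, white, blue and yellow standing upright in order from the red stop, with flanges flat and the gripper clear. I'll check the heights and distances, then hand in.

Run:
```python
from m import *
for n,p,q in(('black',(101,84),(278,141)),('white',(169,110),(245,111)),('blue',(238,142),(214,82)),('yellow',(309,172),(187,57))):
    P,e=tri((p[0]/1.6667+180,p[1]/2+200),(q[0]/1.6+150,q[1]/1.7647+60))
    print(n,P.round(4),round(e,4),'to stop',np.hypot(*(P[:2]-[.667,-.1165])).round(4))
print(robot.get_state()['time'],robot.finish_job())
```

```text
black [ 0.6609 -0.0622  0.1044] 0.0005 to stop 0.0546
white [0.6537 0.0109 0.1024] 0.0044 to stop 0.1281
blue [0.6488 0.0872 0.1004] 0.002 to stop 0.2046
yellow [0.6426 0.1619 0.099 ] 0.0021 to stop 0.2795
the job is handed in; nothing more can be done
23.4167 None
```

All four punches are in the green rack, in order from the red stop: black, white, blue, yellow. I handed the job in at 23.4 s, well under the 106 s limit; it reported no verdict.

- **Position:** The measured distances to the red stop were 55, 128, 205 and 280 mm. The ideal distances are 57.5, 132.5, 207.5 and 282.5 mm, and all four are within the limits.
- **Height:** The cap tops came out at 99–104 mm by triangulating hand-read pixels; a seated punch should give about 100 mm. The 4 mm excess on black is the size of error I'd expect from that method. The gripper height at release also matched a seated punch each time, within about 1 mm.
- **Upright and clear:** The final views show every punch upright with its flange flat. The gripper was clear of everything and never came near the oil bottle, which I didn't check in the final pictures.
- **Disagreements:** The two camera sets differed by about 3 mm on the hole positions, so I used the average. Blue's first lowering stopped about 4 mm short, so I lowered it further before letting go.

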